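# Hold the hidden bolt head while the nut runner turns the nut

### The arm

A 6-joint arm with a two-finger parallel gripper is mounted at the origin on the work surface. World frame = base frame: x ahead of the robot, y to its left, z up, the work surface at z = 0. Lengths are in m, angles in rad, forces in N, time in s.
With the tool pointing down it reaches from about 0.35 to 0.725 m from the base axis. Payload 4.3 kg.
Tool frame: the origin (TCP) lies midway between the tips of the shut fingers; the grasp point (between the pads) lies 19 mm behind it; z points along the fingers, y is the direction in which the jaws open and shut (so a half turn about z gives the same grasp; the last joint's range is limited). The gripper opens to 85 mm and grips with 20 to 120 N. Pads are 22 mm wide; open, the fingers measure 114 mm over their backs; the gripper's body (76 mm by 85 mm) begins 54 mm behind the grasp point. The pads swing forward as they close: fully open they stand 13 mm farther back than shut.
Start: joints at [-1.244, 0.377, 0.081, 1.274, 0, 1.46], TCP at [0.243, -0.521, 0.231] pointing down, gripper open.
Joint ranges: [-2.72, 2.72], [-0.84, 1.66], [-1.02, 1.22], [-1.77, 2.12], [-1.37, 1.28], [-3.14, 3.14]. Speed limits (rad/s): [2.57, 2.57, 3.14, 3.14, 3.14, 3.14].

### API

Orientations are given as a rotation vector (axis times angle).
In Python, from workcell import manip gives the robot as it stands. The module is installed in compiled form; this text tells all that it offers.
- The arm moves only by the shell command python3 -m handwheel 'ROWS' [FORCE]. ROWS is a JSON object of lists of equal length, an entry for each row: "slide": the shift along the tool's x, y, z in mm, a list of three; "dr": the turn, a rotation vector about the tool's x, y, z in degrees, a list of three; "gripper": the gripper's target within -1 to 1 (shut at 1, half-way at 0, fully open at -1). In form: {"slide": [[tx, ty, tz], ...], "dr": [[wx, wy, wz], ...], "gripper": [gripper, ...]}. A call has 1 to 12 rows; each row is the pose to reach, as a shift and turn from the pose commanded when the call began, along the tool's axes at that moment; what a row does not reach only later rows make up. A row lasts 1/10 s, in which the tool goes at most 50 mm and 8.59 degrees, less where a joint would pass 70% of its speed; a pose out of reach is approached as far as the arm can. A call with a gripper value outside its range is refused whole. The fingers move at their own pace and stop on an object; FORCE is the grip in N (left out, the last holds). Time passes only in rows, so rows that repeat a pose let the fingers close. It gives the time, the measured TCP pose, the force and the opening at its end, in the units of the state.
- manip.get_obs(): the state, without advancing time (a new reading comes with each control period).
- manip.snapshot(name): name is "side" or "top" or "wrist"; returns a dict with "img" (480x640x3 uint8, blue, green, red), "z_map" (480x640 float32, m along the optical axis (not along the pixel's ray), 0 where there is no reading), "vertical_fov" (degrees; the focal length in pixels is half the picture's height over the tangent of half this angle, whatever the lens; pixels are square), "cx", "cy" (the principal point, pixels), "k1" (the pictures are not rectified: a ray, as slopes to the right and down, at radius r is drawn at 1 + k1 r^2 times it, then the intrinsics apply), "extrinsics" (4x4, takes a point from camera to world coordinates); the wrist camera has in their place "tool_from_camera" (4x4, takes a point from camera to tool coordinates, whose origin is the TCP and whose axes are the flange's). Camera axes: x right, y up, looking along -z (the intrinsics and any distortion apply to the point x, -y, -z); pixel columns grow to the right and rows downward; lengths in m; the calibration is good to about 2 mm. A picture is of the moment at which its call begins: read the wrist's pose just before it.
- manip.sign_off(): hands the job in, once; it reports no verdict.
The state is a dict: "time_s": time; "joint_positions": joint angles; "joint_vel": joint speeds; "joint_efforts": joint torques, N m; "tool_pos": TCP position; "tool_rot": TCP orientation; "contact_force": force on the tool from outside, world axes, zero at the start; "torque": the same for the moment, N m; "gripper_width": opening from 0.0 (shut) to 1.0 (fully open).
Only numpy, scipy, OpenCV 4.12 (cv2) and the standard library are available. Lean on these libraries where they do the work, as an engineer would, in place of code of your own. Each camera call takes 0.05 s, during which the arm holds its last target. There are 200 camera calls.

### The job

Turn the torque knob on the control unit clockwise until it clicks past its detent, which starts the slow nut runner on the jig. Then reach down into the gap behind the steel bracket, grasp the hidden bolt head and hold it from turning for a good six seconds while the runner goes on turning the nut; finish while still gripping the head, do not let go. Leave the knob clicked on and do not push the other things on the bench about.

Things in the scene. Friction and masses are not known exactly. Their poses are not given: they have to be found in the camera images.
- knob_grip (a point): Point on the torque knob's vertical axis at the height to grip, 84 mm above the bench (on the control unit, a fixed white box 120 x 100 x 50 mm). The knob is a black bar 44 mm long (its own x axis), 14 mm thick (y) and 34 mm tall, from 62 to 96 mm above the bench, on a 48 mm disc; free all round above the box's 50 mm high top. Axes turn with the knob, z up. The pointer is at the bar's -x end.
- knob (a joint): Knob angle in rad: 0 to 1.3, growing clockwise seen from above; starts between 0 and 0.2. A spring detent resists with up to about 0.1 N m from 0.2 to 0.6, then snaps it on to 0.95 or beyond; it can be turned on to the stop and stays where left. Past 0.85 it is clicked and the runner runs.
- jig: The jig, fixed: aluminium base plate (x -145 to 70, y -60 to 90 mm, 12 mm thick). Origin on the bench under the bracket's middle; x points from the nut runner (robot's side) through the bracket to the gap behind it, z up. Runner: grey cylinder 74 mm across along x, top 132 mm above the bench, with its socket and the nut at x -148 to -4. The bolt's axis is along x, 95 mm above the bench.
- gap (a point): Middle of the gap's mouth, at jig (28, 0, 125) mm, axes as the jig. Robot's side: the bracket, an upright steel plate 8 mm thick (jig x -4 to 4), 90 mm wide in y, top 125 mm above the bench. Far side: a parallel aluminium plate (jig x 52 to 58), 90 mm wide, top 100 mm above the bench. The gap is 48 mm wide in x, open above and at both y ends.
- bolt_head: Hidden bolt head: steel hexagon 24 mm across flats, 28 over corners, 16 thick. Origin at its centre, at jig (26, 0, 95) mm; x axis along the bolt, away from the bracket; y normal to two flats. Turns about x only; starts turned up to 0.5 rad; turns with the nut at 0.06 rad/s once the runner runs. A grip of 20 N or more along the jig's y holds it at any angle (thread friction 0.08 N m); then only the nut turns.
- drive (a joint): Angle of the nut and runner about the bolt's axis in rad: stays near 0 until the knob clicks, then grows at 0.06 rad/s (0.044 rad/s while the head is held).
- small_box: Bystander: small freezer box 78 x 78 x 52 mm, origin under its centre.
- spare_nut: Bystander: loose steel nut, 24 mm across flats, 13 mm high, lying on the jig's base plate beside the runner; origin under its centre.
- jar: Bystander: small white jar 40 mm across, 60 mm high, origin under its centre.
- wrench: Bystander: steel wrench 180 mm long lying on the bench, origin under its middle.
Not all that is in view belongs to the job. Leave any red look-alike of the part that bears knob_grip alone.

How it is judged:
On the way, in this order (a step that is already met when the one before it is completed fails the run):
1. the knob is clicked past its detent (value of joint knob above 0.85 rad), for 0.2 s.
2. the bolt head is gripped and kept from turning for 4 s while the runner turns the nut (contact force between the fingers and bolt_head above 3 N and distance between the grasp point and bolt_head below 0.03 m and angular speed of bolt_head below 0.02 rad/s and velocity of joint drive above 0.02 rad/s), for 4 s.
At the end, for the whole second after the job is handed in: Knob beyond 0.85 rad; the fingers grip the bolt head (contact over 3 N, grasp point within 30 mm of its centre); the head turns slower than 0.02 rad/s while the runner turns the nut faster than 0.02 rad/s; before that it was so held for 4 s without a break (all of step 2 and value of joint knob above 0.85 rad); the arm keeps its last pose, push and grip.
It fails at once if the small box, jar, spare nut or wrench is pushed more than 30 mm (distance of any of small_box, jar, spare_nut, wrench from where it was at the start of the episode above 0.03 m).
It also fails if it takes over 58 s, if anything falls off the work surface, if the arm or the gripper's body presses on something with over 40 N, if the wrist force passes 120 N, or if a joint passes its speed limit or range.

## Working session

There is one attempt and no reset: what is moved stays moved. The work goes in short steps, Python scripts to look and compute and a shell command to move; the robot and the scene stay as the last step left them, time stands still between calls to the robot, and variables do not carry over. Pictures are saved under pics/ and viewed, on a budget of 10 in all, crops included, one or two more only if the job needs it, and the job is handed in when it is done.

```bash
mkdir -p pics; cat > h.py <<'E'
import numpy as np, cv2, pickle
from scipy.spatial.transform import Rotation as R
from workcell import manip
def shot(name,key):
    o=manip.get_obs(); s=manip.snapshot(name)
    T=np.eye(4);T[:3,:3]=R.from_rotvec(o['tool_rot']).as_matrix();T[:3,3]=o['tool_pos']
    s['E']=s['extrinsics'] if 'extrinsics' in s else T@s['tool_from_camera']
    pickle.dump(s,open(f'pics/{key}.pkl','wb')); cv2.imwrite(f'pics/{key}.png',s['img']); return s
def load(key): return pickle.load(open(f'pics/{key}.pkl','rb'))
def K(s):
    f=240/np.tan(np.radians(s['vertical_fov'])/2); return f
def ray(s,u,v):
    f=K(s); p=np.array([[[(u-s['cx'])/f,(v-s['cy'])/f]]],float)
    q=cv2.undistortPoints(p,np.eye(3),np.array([s['k1'],0,0,0.]))[0,0]
    return np.array(s['E'])[:3,3], np.array(s['E'])[:3,:3]@np.array([q[0],-q[1],-1])
def depth(s,u,v):
    o,d=ray(s,u,v); z=s['z_map'][int(round(v)),int(round(u))]; return o+d*z
def atz(s,u,v,z):
    o,d=ray(s,u,v); return o+d*(z-o[2])/d[2]
def tri(s1,p1,s2,p2):
    A=[];b=[]
    for s,p in((s1,p1),(s2,p2)):
        o,d=ray(s,*p); d/=np.linalg.norm(d); P=np.eye(3)-np.outer(d,d); A.append(P);b.append(P@o)
    return np.linalg.lstsq(np.vstack(A),np.hstack(b),rcond=None)[0]
E
python3 - <<'E'
from h import *
for n in('top','side','wrist'):
    s=shot(n,n+'0'); print(n,s['vertical_fov'],s['cx'],s['cy'],s['k1'],np.round(s['E'],3).tolist())
print(manip.get_obs())
E
```

```text
top 54.74640964485211 318.50597697977844 233.29828161241784 -0.09639115808230733 [[0.005, 0.993, -0.117, 0.426], [-1.0, 0.004, -0.011, -0.007], [-0.011, 0.117, 0.993, 0.988], [0.0, 0.0, 0.0, 1.0]]
side 43.808817484361015 315.7098939752221 235.5036275432525 -0.14323315763523634 [[-0.739, 0.343, -0.58, -0.093], [-0.674, -0.372, 0.639, 0.717], [0.004, 0.863, 0.506, 0.635], [0.0, 0.0, 0.0, 1.0]]
wrist 67.91827879952534 316.6048098019795 237.88799361274016 -0.06756740147203823 [[0.423, 0.875, 0.234, 0.302], [-0.906, 0.409, 0.108, -0.492], [-0.001, -0.258, 0.966, 0.371], [0.0, 0.0, 0.0, 1.0]]
{'time_s': 0.15, 'joint_positions': array([-1.24428261e+00,  3.77919514e-01,  7.99558342e-02,  1.27442406e+00,
        3.35886348e-05,  1.46051244e+00]), 'joint_vel': array([-0.0010624 , -0.00071373,  0.00544297,  0.00050399, -0.00049654,
       -0.00075214]), 'joint_efforts': array([ 6.13620632e-04, -4.64035857e+01,  2.70170081e+01,  1.38948704e-02,
       -1.49796274e-04,  1.02335002e-05]), 'tool_pos': array([ 0.24310975, -0.5205257 ,  0.23057061]), 'tool_rot': array([-3.06541802e+00, -6.80335022e-01,  2.17175015e-04]), 'contact_force': array([-0.28655917, -0.19506331,  0.95874092]), 'torque': array([-0.03790687,  0.03427447,  0.03632547]), 'gripper_width': 1.002220572242592}
```

View pics/top0.png

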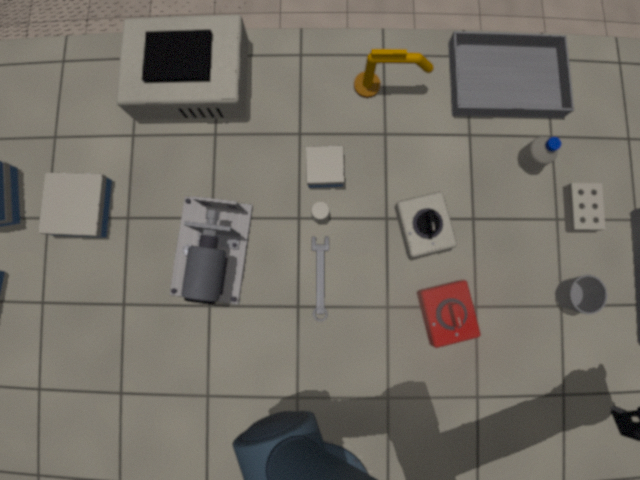

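View pics/side0.png

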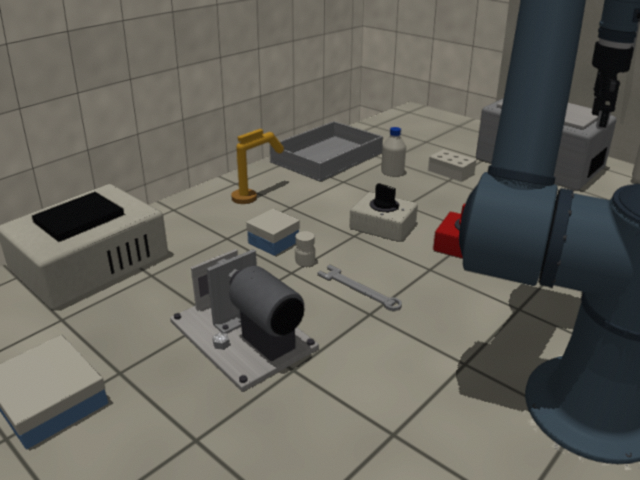

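The top view shows the white control unit with its black knob at (428,224), the red look-alike at (452,315), and the jig at (212,250), with the bracket at about (218,225) and the far plate at about (220,205). The side view shows the knob at (385,195) and the jig at (240,310). Two things could be taken for the knob: the black one on white (428,224) and the red one (452,315). By the description I choose the black one on the white box, and I'll check it in a close crop.

```bash
python3 - <<'E'
from h import *
t=load('top0')['img'];s=load('side0')['img']
c=lambda i,x,y,w,h:cv2.resize(i[y:y+h,x:x+w],(400,300),interpolation=cv2.INTER_CUBIC)
m=np.vstack([np.hstack([c(t,388,184,80,60+20-20),c(t,160,190,120,90)]),np.hstack([c(s,340,170,100,75),c(s,170,240,120,90)])])
cv2.imwrite('pics/crop1.png',m)
T=load('top0')
for u,v in[(428,224),(428,215),(415,205),(440,245),(205,222),(235,228),(205,205),(240,209),(204,280)]: print(u,v,np.round(depth(T,u,v),4))
E
```

```text
428 224 [ 0.5513 -0.2121  0.0882]
428 215 [ 0.5683 -0.2112  0.0941]
415 205 [ 0.5957 -0.1944  0.0517]
440 245 [ 0.5137 -0.2449  0.0482]
205 222 [0.5647 0.2478 0.0112]
235 228 [0.5523 0.183  0.008 ]
205 205 [0.598  0.2437 0.0319]
240 209 [0.5879 0.1672 0.0412]
204 280 [0.4389 0.2156 0.1282]
```

View pics/crop1.png

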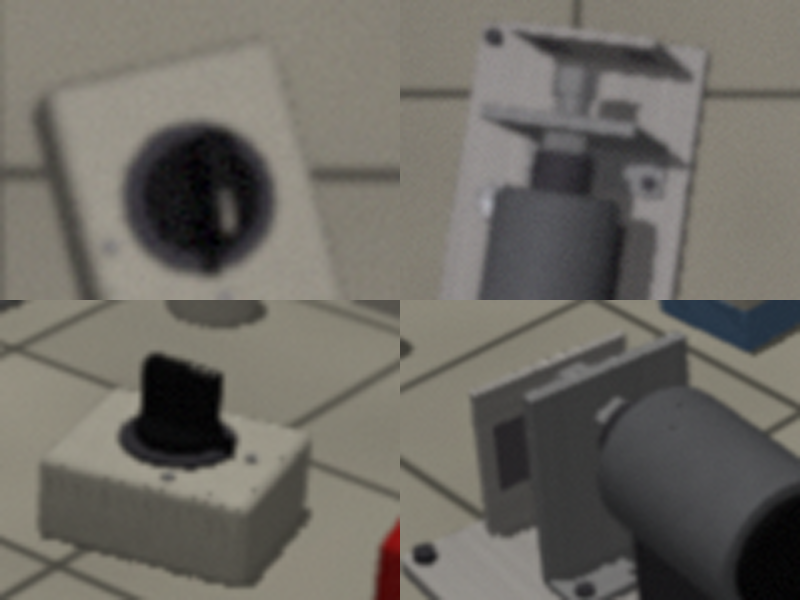

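The crop confirms a black bar on a white box at top (428,223). In the jig, the top edge of the bracket runs from about top (185,222) to (231,229), and the bolt head shows at about (212,216). Next I fit the poses from the depth maps of both views.

```bash
cat >> h.py <<'E'
def cloud(s):
    f=K(s); v,u=np.mgrid[:480,:640]; p=np.stack([(u-s['cx'])/f,(v-s['cy'])/f],-1).reshape(-1,1,2).astype(float)
    q=cv2.undistortPoints(p,np.eye(3),np.array([s['k1'],0,0,0.]))[:,0]; z=s['z_map'].reshape(-1,1)
    c=np.hstack([q[:,:1],-q[:,1:],-np.ones((len(q),1))])*z
    E=np.array(s['E']); w=c@E[:3,:3].T+E[:3,3]; w[z[:,0]==0]=np.nan; return w
def sel(w,xr,yr,zr): return w[(w[:,0]>xr[0])&(w[:,0]<xr[1])&(w[:,1]>yr[0])&(w[:,1]<yr[1])&(w[:,2]>zr[0])&(w[:,2]<zr[1])]
def rect(p):
    c,sz,a=cv2.minAreaRect((p[:,:2]*1000).astype(np.float32)); return len(p),np.round(c,1),np.round(sz,1),round(a,1),np.round(np.nanpercentile(p[:,2],[5,50,95]),4)
E
python3 - <<'E'
from h import *
for k in('top0','side0'):
    w=cloud(load(k)); print(k)
    print('knob top',rect(sel(w,(.48,.62),(-.29,-.14),(.08,.11))))
    print('knob all',rect(sel(w,(.48,.62),(-.29,-.14),(.068,.11))))
    print('box',rect(sel(w,(.46,.64),(-.31,-.12),(.042,.056))))
    print('brk top',rect(sel(w,(.535,.62),(.13,.30),(.110,.13))))
    print('far top',rect(sel(w,(.575,.65),(.12,.30),(.088,.104))))
    print('base',rect(sel(w,(.36,.66),(.1,.33),(.007,.018))))
    g=sel(w,(.40,.5),(.15,.28),(.11,.14)); print('runner',rect(g))
    print('jar',rect(sel(w,(.5,.62),(-.03,.04),(.05,.07))),'box',rect(sel(w,(.6,.75),(-.07,.07),(.045,.06))))
E
```

```text
top0
knob top (194, array([ 558.1, -218.1]), array([44.5, 14.5]), 5.3, array([0.0827, 0.0942, 0.0974]))
knob all (226, array([ 558.1, -217.9]), array([44.4, 15.1]), 5.7, array([0.0735, 0.0938, 0.097 ]))
box (2286, array([ 558.1, -219.1]), array([120.6, 100.1]), 14.2, array([0.0453, 0.0492, 0.0535]))
brk top (212, array([541.6, 215.2]), array([90. ,  8.4]), 83.1, array([0.1149, 0.1232, 0.1256]))
far top (176, array([587.4, 209.7]), array([89.8, 25.3]), 82.9, array([0.0901, 0.0979, 0.1012]))
base (3422, array([506.5, 234.8]), array([151. , 214.1]), 83.1, array([0.008 , 0.0107, 0.016 ]))
runner (1805, array([449.9, 226.3]), array([ 69.8, 102.5]), 85.5, array([0.113 , 0.1262, 0.1314]))
jar (254, array([582.6,   1.6]), array([35.2, 34.6]), 0.1, array([0.0561, 0.0588, 0.0616])) box (1384, array([660.8,  -8.5]), array([121.4,  77.4]), 0.6, array([0.0479, 0.0508, 0.0536]))
side0
knob top (176, array([ 557. , -215.4]), array([45.9, 19.3]), 0.4, array([0.0809, 0.0903, 0.0955]))
knob all (278, array([ 557. , -215.4]), array([45.9, 19.3]), 0.4, array([0.0702, 0.084 , 0.0952]))
box (1053, array([ 556.7, -215.6]), array([120.5, 104.7]), 14.8, array([0.0437, 0.0482, 0.053 ]))
brk top (442, array([540.5, 217.1]), array([91. , 13.3]), 83.0, array([0.111 , 0.1196, 0.1247]))
far top (319, array([589.9, 211. ]), array([91. , 24.3]), 82.9, array([0.089 , 0.0957, 0.0994]))
base (4455, array([506.4, 237.7]), array([150. , 219.2]), 83.8, array([0.0086, 0.011 , 0.0163]))
runner (1870, array([449.3, 231.2]), array([ 66.3, 101.8]), 85.0, array([0.1119, 0.1254, 0.1307]))
jar (209, array([584.4,   3.9]), array([35.7, 38.1]), 68.2, array([0.0516, 0.0578, 0.06  ])) box (826, array([661.7,  -7.7]), array([122.8,  83.9]), 2.6, array([0.047 , 0.0504, 0.0523]))
```

```bash
cat >> h.py <<'E'
def go(p,jaw):
    o=manip.get_obs(); M=R.from_rotvec(o['tool_rot']); a=np.radians(jaw)
    y=np.array([np.cos(a),np.sin(a),0]); z=np.array([0,0,-1.]); Tm=np.array([np.cross(y,z),y,z]).T
    print('slide',np.round(M.inv().apply(np.array(p)-o['tool_pos'])*1000,1),'dr',np.round(np.degrees((M.inv()*R.from_matrix(Tm)).as_rotvec()),1),'t',o['time_s'],'pos',o['tool_pos'].round(4),'F',o['contact_force'].round(1),'w',round(o['gripper_width'],3))
E
python3 -c "
from h import *
go((.5577,-.217,.22),95.3)
w=cloud(load('top0')); print(rect(sel(w,(.35,.75),(-.45,-.3),(.06,.2))),rect(sel(w,(.35,.75),(-.7,-.3),(.1,.3))))"
```

```text
slide [ 413.5 -141.9   10.9] dr [-0.000e+00 -1.000e-01 -1.603e+02] t 0.15 pos [ 0.2431 -0.5205  0.2306] F [-0.3 -0.2  1. ] w 1.002
(272, array([ 709.2, -441.7]), array([16.5, 52.1]), 89.6, array([0.0627, 0.0793, 0.0935])) (196, array([ 710.1, -463.2]), array([27.3, 26.2]), 90.0, array([0.1049, 0.1186, 0.1215]))
```

```bash
python3 -m handwheel '{"slide":[[413,-142,10],[413,-142,10],[413,-142,10],[413,-142,10],[413,-142,10],[413,-142,10],[413,-142,10],[413,-142,10],[413,-142,10],[413,-142,10],[413,-142,10],[413,-142,10]],"dr":[[0,0,-160],[0,0,-160],[0,0,-160],[0,0,-160],[0,0,-160],[0,0,-160],[0,0,-160],[0,0,-160],[0,0,-160],[0,0,-160],[0,0,-160],[0,0,-160]],"gripper":[-1,-1,-1,-1,-1,-1,-1,-1,-1,-1,-1,-1]}' 60; python3 -c "
from h import *
go((.5577,-.217,.20),95.3)"
```

```text
time_s: 1.35
tool_pos: [0.5575, -0.2169, 0.2207]
tool_rot: [-1.362, -2.83, 0.0]
contact_force: [-0.9, -0.4, 0.1]
gripper_width: 1.003
slide [-0.2  0.1 20.7] dr [ -0.   -0.1 -56.7] t 1.35 pos [ 0.5575 -0.2169  0.2207] F [-0.9 -0.4  0.1] w 1.003
```

```bash
python3 -m handwheel '{"slide":[[0,0,20],[0,0,20],[0,0,20],[0,0,20],[0,0,20],[0,0,20],[0,0,20],[0,0,20]],"dr":[[0,0,-57],[0,0,-57],[0,0,-57],[0,0,-57],[0,0,-57],[0,0,-57],[0,0,-57],[0,0,-57]],"gripper":[-1,-1,-1,-1,-1,-1,-1,-1]}'; python3 -c "
from h import *
s=shot('wrist','w1'); w=cloud(s)
print('knob top',rect(sel(w,(.48,.62),(-.29,-.14),(.088,.11))))
print('knob',rect(sel(w,(.48,.62),(-.29,-.14),(.07,.11))))
print('box',rect(sel(w,(.46,.64),(-.31,-.12),(.042,.056))))
go((.5577,-.217,.067),95.3)"
```

```text
time_s: 2.15
tool_pos: [0.5572, -0.2175, 0.2009]
tool_rot: [0.141, -3.138, -0.001]
contact_force: [0.2, -0.1, -0.6]
gripper_width: 1.0
knob top (1102, array([ 558.2, -216.8]), array([43.3, 13.6]), 5.7, array([0.092 , 0.0941, 0.0953]))
knob (1173, array([ 558.2, -216.8]), array([43.4, 13.9]), 5.3, array([0.0863, 0.094 , 0.0953]))
box (12740, array([ 558.7, -216.6]), array([119.3, 100.3]), 13.8, array([0.0462, 0.0484, 0.0525]))
slide [ -0.6   0.4 134. ] dr [ 0.  -0.  -0.3] t 2.2 pos [ 0.5572 -0.2175  0.201 ] F [-0.3 -0.6 -0.2] w 1.002
```

View pics/w1.png

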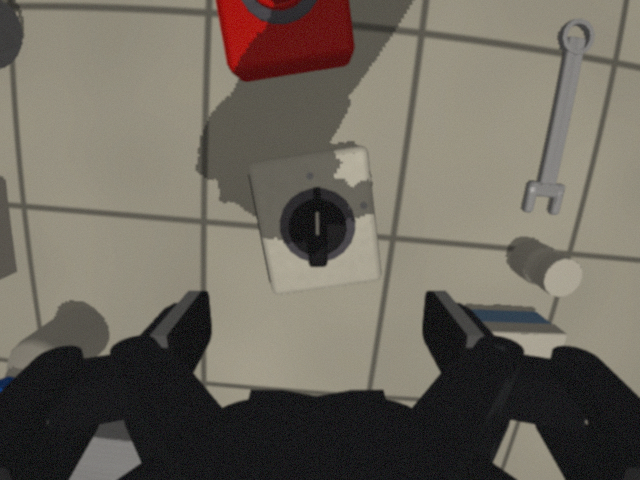

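The wrist view shows the black knob at (317,226) on the white box, with the red one well away at (290,20). All three views agree on the knob pose: (558,-217) mm, bar at 5.5°. I descend and grip.

```bash
python3 -m handwheel '{"slide":[[-1,1,50],[-1,1,90],[-1,1,115],[-1,1,134],[-1,1,134],[-1,1,134],[-1,1,134],[-1,1,134],[-1,1,134],[-1,1,134],[-1,1,134],[-1,1,134]],"dr":[[0,0,0],[0,0,0],[0,0,0],[0,0,0],[0,0,0],[0,0,0],[0,0,0],[0,0,0],[0,0,0],[0,0,0],[0,0,0],[0,0,0]],"gripper":[-1,-1,-1,-1,-1,1,1,1,1,1,1,1]}' 60
```

```text
time_s: 3.4
tool_pos: [0.5588, -0.2169, 0.0682]
tool_rot: [-0.141, 3.137, -0.002]
contact_force: [-1.0, -0.6, 5.7]
gripper_width: 0.15
```

```bash
python3 -m handwheel '{"slide":[[0,0,0],[0,0,0],[0,0,0],[0,0,0],[0,0,0],[0,0,0],[0,0,0],[0,0,0],[0,0,0],[0,0,0]],"dr":[[0,0,8],[0,0,16],[0,0,24],[0,0,32],[0,0,40],[0,0,48],[0,0,54],[0,0,58],[0,0,58],[0,0,58]],"gripper":[1,1,1,1,1,1,1,1,1,1]}'; python3 -c "
from h import *
s=shot('top','t2'); w=cloud(s)
v=lambda a:a
print('torque',manip.get_obs()['torque'])
go((.567,.213,.2),83.1)"
```

```text
time_s: 4.4
tool_pos: [0.5589, -0.2168, 0.0682]
tool_rot: [1.397, 2.812, 0.0]
contact_force: [-0.5, 0.6, 5.3]
gripper_width: 0.154
torque [ 0.10266084  0.23643597 -0.0387346 ]
slide [ 337.4  266.1 -132. ] dr [  0.    0.1 -45.9] t 4.45 pos [ 0.5589 -0.2168  0.0682] F [-1.   1.8  6.4] w 0.154
```

Open and rise, then check the knob angle before leaving.

```bash
python3 -m handwheel '{"slide":[[0,0,0],[0,0,0],[0,0,0],[0,0,0],[0,0,0],[0,0,-40],[0,0,-90],[0,0,-135],[0,0,-135],[0,0,-135]],"dr":[[0,0,0],[0,0,0],[0,0,0],[0,0,0],[0,0,0],[0,0,0],[0,0,0],[0,0,0],[0,0,0],[0,0,0]],"gripper":[-1,-1,-1,-1,-1,-1,-1,-1,-1,-1]}'; python3 -c "
from h import *
s=shot('wrist','w2'); w=cloud(s)
print('knob',rect(sel(w,(.48,.62),(-.29,-.14),(.07,.11))),'box',rect(sel(w,(.46,.64),(-.31,-.12),(.042,.056))))
go((.567,.213,.20),83.1)"
```

```text
time_s: 5.45
tool_pos: [0.5594, -0.2171, 0.2037]
tool_rot: [1.396, 2.81, -0.0]
contact_force: [0.7, 0.4, -0.9]
gripper_width: 1.002
knob (1170, array([ 558.3, -215.7]), array([13.9, 43.4]), 37.3, array([0.0849, 0.094 , 0.0954])) box (12601, array([ 558.9, -216.4]), array([120.8,  99.6]), 13.7, array([0.0462, 0.0484, 0.0525]))
slide [337.  266.4   1.9] dr [ -0.   -0.  -45.9] t 5.5 pos [ 0.5582 -0.2165  0.2019] F [-0.4  0.7 -0.2] w 1.0
```

The knob is at about 66.5° (1.16 rad), so it is clicked. On to a point over the gap.

```bash
python3 -m handwheel '{"slide":[[337,266,-15],[337,266,-15],[337,266,-15],[337,266,-15],[337,266,-15],[337,266,-15],[337,266,-15],[337,266,-15],[337,266,-15],[337,266,-15],[337,266,-15],[337,266,-15]],"dr":[[0,0,-46],[0,0,-46],[0,0,-46],[0,0,-46],[0,0,-46],[0,0,-46],[0,0,-46],[0,0,-46],[0,0,-46],[0,0,-46],[0,0,-46],[0,0,-46]],"gripper":[-1,-1,-1,-1,-1,-1,-1,-1,-1,-1,-1,-1]}'; python3 -c "
from h import *
s=shot('wrist','w3'); w=cloud(s)
print('brk',rect(sel(w,(.51,.575),(.13,.30),(.117,.13))),'far',rect(sel(w,(.575,.65),(.12,.30),(.093,.104))),'base',rect(sel(w,(.36,.66),(.1,.33),(.007,.018))))
h=sel(w,(.552,.585),(.18,.25),(.08,.112));print('head',rect(h))
go((.567,.213,.077),83.1)"
```

```text
time_s: 6.7
tool_pos: [0.5661, 0.2114, 0.2159]
tool_rot: [-0.189, -3.133, 0.002]
contact_force: [-0.4, -0.5, 0.1]
gripper_width: 0.996
brk (1741, array([541.9, 217.9]), array([90.4,  8. ]), 83.1, array([0.1198, 0.1233, 0.1244])) far (1119, array([586.9, 212.6]), array([90. , 26.4]), 83.1, array([0.0938, 0.098 , 0.0993])) base (14802, array([507.1, 237.3]), array([151.1, 214.6]), 83.2, array([0.0091, 0.0105, 0.0163]))
head (1088, array([563.6, 215.3]), array([27.5, 25.1]), 83.3, array([0.095 , 0.103 , 0.1063]))
slide [ -0.7   2.  139.3] dr [-0.1 -0.1 -0. ] t 6.75 pos [0.5663 0.2112 0.2163] F [0.3 0.5 0.3] w 1.001
```

View pics/w3.png

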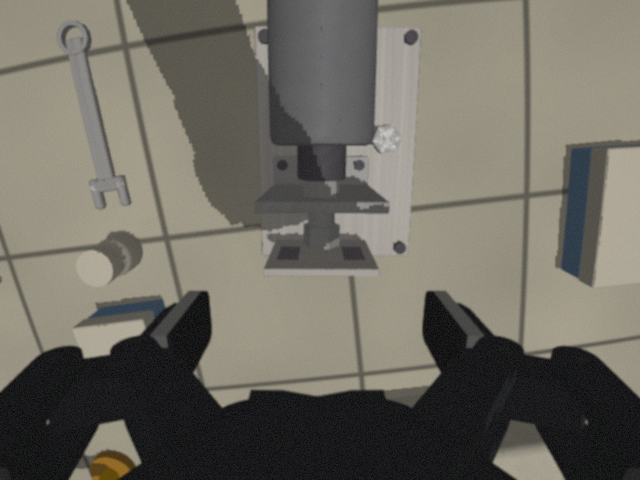

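The wrist view shows the bracket's top edge at row ~208, the far plate's edge at row ~272 and the bolt head between them at (321,232). The spare nut lies at (387,138), clear of the path. The bracket and head agree with the earlier fit to within about 2.5 mm; I take the head at (567.5, 214.5).

```bash
python3 -m handwheel '{"slide":[[-1,3,35],[-1,3,65],[-1,3,85],[-1,3,105],[-1,3,125],[-1,3,139],[-1,3,139],[-1,3,139]],"dr":[[0,0,0],[0,0,0],[0,0,0],[0,0,0],[0,0,0],[0,0,0],[0,0,0],[0,0,0]],"gripper":[-1,-1,-1,-1,-1,-1,-1,-1]}' 60; python3 -c "
from h import *
go((.5675,.2145,.077),83.1)"
```

```text
time_s: 7.55
tool_pos: [0.5681, 0.2144, 0.0784]
tool_rot: [-0.19, -3.135, 0.001]
contact_force: [-0.6, -0.4, 0.7]
gripper_width: 0.999
slide [0.6 0.  1.4] dr [-0. -0. -0.] t 7.55 pos [0.5681 0.2144 0.0784] F [-0.6 -0.4  0.7] w 0.999
```

Free descent with no contact. Close.

```bash
python3 -m handwheel '{"slide":[[0,0,1],[0,0,1],[0,0,1],[0,0,1],[0,0,1],[0,0,1],[0,0,1],[0,0,1],[0,0,1],[0,0,1],[0,0,1],[0,0,1]],"dr":[[0,0,0],[0,0,0],[0,0,0],[0,0,0],[0,0,0],[0,0,0],[0,0,0],[0,0,0],[0,0,0],[0,0,0],[0,0,0],[0,0,0]],"gripper":[1,1,1,1,1,1,1,1,1,1,1,1]}' 60; python3 -c "
from h import *
shot('side','s4'); s=shot('wrist','w4'); c=lambda i,x,y,w,h:cv2.resize(i[y:y+h,x:x+w],(400,300),interpolation=cv2.INTER_CUBIC)
cv2.imwrite('pics/c4.png',np.hstack([c(s['img'],160,180,320,240),c(load('s4')['img'],150,210,160,120)]))
go((.5675,.2145,.077),83.1)"
```

```text
time_s: 8.75
tool_pos: [0.5684, 0.2145, 0.078]
tool_rot: [0.189, 3.135, -0.003]
contact_force: [-1.0, -4.7, 4.9]
gripper_width: 0.289
slide [ 0.9 -0.1  1. ] dr [-0.1  0.1  0. ] t 8.85 pos [0.5684 0.2145 0.078 ] F [-1.7 -4.4  5.7] w 0.286
```

View pics/c4.png

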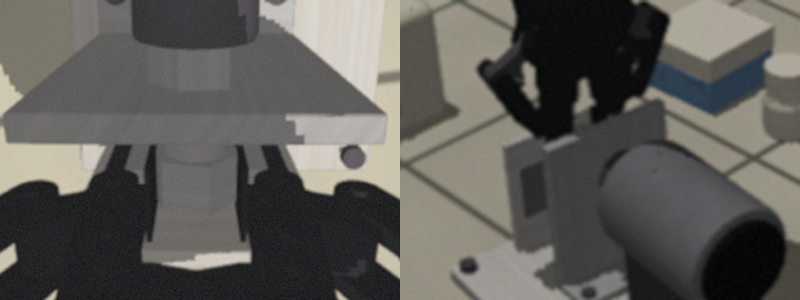

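The fingers stand at both sides of the head in the gap, in the wrist crop at (155,190) and (243,190). The opening is 24.3 mm, which matches the flats. Now hold.

```bash
Z='irrelevant'; python3 -m handwheel '{"slide":[[0,0,0],[0,0,0],[0,0,0],[0,0,0],[0,0,0],[0,0,0],[0,0,0],[0,0,0],[0,0,0],[0,0,0],[0,0,0],[0,0,0]],"dr":[[0,0,0],[0,0,0],[0,0,0],[0,0,0],[0,0,0],[0,0,0],[0,0,0],[0,0,0],[0,0,0],[0,0,0],[0,0,0],[0,0,0]],"gripper":[1,1,1,1,1,1,1,1,1,1,1,1]}'
python3 -m handwheel '{"slide":[[0,0,0],[0,0,0],[0,0,0],[0,0,0],[0,0,0],[0,0,0],[0,0,0],[0,0,0],[0,0,0],[0,0,0],[0,0,0],[0,0,0]],"dr":[[0,0,0],[0,0,0],[0,0,0],[0,0,0],[0,0,0],[0,0,0],[0,0,0],[0,0,0],[0,0,0],[0,0,0],[0,0,0],[0,0,0]],"gripper":[1,1,1,1,1,1,1,1,1,1,1,1]}'
python3 -m handwheel '{"slide":[[0,0,0],[0,0,0],[0,0,0],[0,0,0],[0,0,0],[0,0,0],[0,0,0],[0,0,0],[0,0,0],[0,0,0],[0,0,0],[0,0,0]],"dr":[[0,0,0],[0,0,0],[0,0,0],[0,0,0],[0,0,0],[0,0,0],[0,0,0],[0,0,0],[0,0,0],[0,0,0],[0,0,0],[0,0,0]],"gripper":[1,1,1,1,1,1,1,1,1,1,1,1]}'
python3 -c "
from h import *
shot('wrist','w5');go((.5675,.2145,.077),83.1)"
python3 -m handwheel '{"slide":[[0,0,0],[0,0,0],[0,0,0],[0,0,0],[0,0,0],[0,0,0],[0,0,0],[0,0,0],[0,0,0],[0,0,0],[0,0,0],[0,0,0]],"dr":[[0,0,0],[0,0,0],[0,0,0],[0,0,0],[0,0,0],[0,0,0],[0,0,0],[0,0,0],[0,0,0],[0,0,0],[0,0,0],[0,0,0]],"gripper":[1,1,1,1,1,1,1,1,1,1,1,1]}'
python3 -m handwheel '{"slide":[[0,0,0],[0,0,0],[0,0,0],[0,0,0],[0,0,0],[0,0,0],[0,0,0],[0,0,0],[0,0,0],[0,0,0],[0,0,0],[0,0,0]],"dr":[[0,0,0],[0,0,0],[0,0,0],[0,0,0],[0,0,0],[0,0,0],[0,0,0],[0,0,0],[0,0,0],[0,0,0],[0,0,0],[0,0,0]],"gripper":[1,1,1,1,1,1,1,1,1,1,1,1]}'
python3 -m handwheel '{"slide":[[0,0,0],[0,0,0],[0,0,0],[0,0,0],[0,0,0],[0,0,0],[0,0,0],[0,0,0],[0,0,0],[0,0,0],[0,0,0],[0,0,0]],"dr":[[0,0,0],[0,0,0],[0,0,0],[0,0,0],[0,0,0],[0,0,0],[0,0,0],[0,0,0],[0,0,0],[0,0,0],[0,0,0],[0,0,0]],"gripper":[1,1,1,1,1,1,1,1,1,1,1,1]}'
python3 -c "
from h import *
a=shot('wrist','w6')['img'];t=shot('top','t6'); w=cloud(t)
print('knob',rect(sel(w,(.48,.62),(-.29,-.14),(.08,.11))))
c=lambda i:cv2.resize(i[200:400,200:440],(400,333),interpolation=cv2.INTER_CUBIC)
cv2.imwrite('pics/c6.png',np.hstack([c(load('w4')['img']),c(a)]))
go((.5675,.2145,.077),83.1)"
```

```text
time_s: 10.05
tool_pos: [0.5684, 0.2145, 0.078]
tool_rot: [0.188, 3.135, -0.003]
contact_force: [-1.7, -5.5, 6.6]
gripper_width: 0.286
time_s: 11.25
tool_pos: [0.5684, 0.2145, 0.078]
tool_rot: [0.188, 3.135, -0.003]
contact_force: [-1.4, -4.6, 5.8]
gripper_width: 0.289
time_s: 12.45
tool_pos: [0.5684, 0.2145, 0.078]
tool_rot: [0.189, 3.135, -0.003]
contact_force: [-1.2, -5.0, 4.4]
gripper_width: 0.282
slide [ 0.9 -0.1  1. ] dr [-0.1  0.1  0. ] t 12.5 pos [0.5684 0.2145 0.078 ] F [-1.3 -5.6  5.5] w 0.284
time_s: 13.7
tool_pos: [0.5684, 0.2145, 0.078]
tool_rot: [0.188, 3.135, -0.003]
contact_force: [-1.6, -5.5, 5.7]
gripper_width: 0.286
time_s: 14.9
tool_pos: [0.5684, 0.2145, 0.078]
tool_rot: [0.188, 3.135, -0.003]
contact_force: [-1.1, -5.6, 5.7]
gripper_width: 0.282
time_s: 16.1
tool_pos: [0.5684, 0.2145, 0.078]
tool_rot: [0.189, 3.135, -0.003]
contact_force: [-0.8, -5.0, 4.9]
gripper_width: 0.278
knob (167, array([ 558.1, -218.1]), array([14.1, 45.8]), 37.3, array([0.0905, 0.0949, 0.0976]))
slide [ 0.9 -0.1  1. ] dr [-0.1  0.1  0. ] t 16.2 pos [0.5684 0.2145 0.078 ] F [-2.3 -4.1  5.2] w 0.286
```

View pics/c6.png

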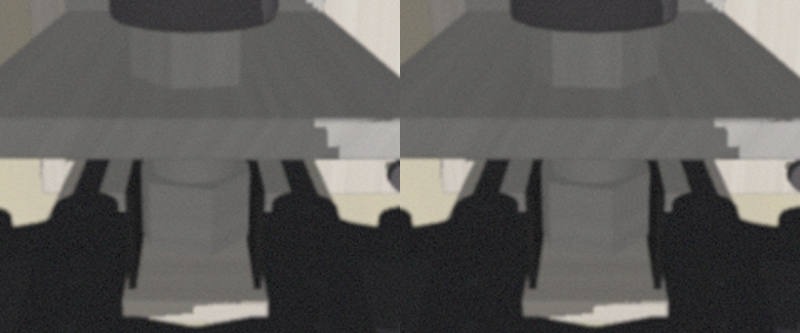

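Over 7.4 s the head's edge stayed put, at (213,215) before and (613,215) = 213 after. The nut above it visibly turned: its facet edges at about x 170/240 moved to 552/658, i.e. 152/258. The knob is still at 1.16 rad. I hand in.

```bash
python3 -c "
from h import *
print(manip.sign_off())"
```

```text
the job is handed in; nothing more can be done
None
```

I turned the black knob on the white control unit 58° clockwise past its detent. I then reached into the gap, gripped the hidden bolt head across jig y at 60 N, held it for about 7.4 s, and handed in at 16.2 s still gripping. The hand-in gave no verdict.

- **Knob:** it measured about 66.5° (1.16 rad) right after release, and the same bar angle at the end in the top view. The red look-alike was not touched.
- **Grip:** the opening stayed at about 24 mm (0.28–0.29), which matches the 24 mm across flats. The grasp point is about 2 mm above the head's height and within a few mm of its centre. The measured tool force stayed under 10 N.
- **Head held while the nut turned:** in the wrist crops before and after the hold, the head's edge did not move while the nut's facets did.
- **Disagreements:** the views differed by 2–3 mm on the bracket and head position in y, and I used a value between them, closest to the wrist camera's. The side view alone gave a poor angle for the knob bar (0.4° against 5.5°), so I did not use it.
- **Not checked:** I did not measure the bystanders again at the end. The free moves passed well above them, and no contact showed in the force readings.

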